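# Set the lot counter to 7 and lock it

## Robot

A 6-joint arm with a two-finger parallel gripper is mounted at the origin on the work surface; the furniture and walls round the work are solid. World frame = base frame: x ahead of the robot, y to its left, z up, the work surface at z = 0. Lengths are in m, angles in rad, forces in N, time in s.
With the tool pointing down it reaches from about 0.35 to 0.875 m from the base axis. Payload 15.5 kg.
Tool frame: the origin (TCP) lies at the very end of the fingers, on their centre line; the grasp point (between the pads) lies behind it (env.grip_point_offset is the z of the grasp point in the tool frame, in m); z points along the fingers, y is the line along which they close (so a half turn about z gives the same grasp; the last joint's range is limited). The gripper opens to 85 mm and grips with 20 to 120 N. Pads are 22 mm wide; open, the fingers measure 114 mm over their backs; the gripper's body (76 mm by 85 mm) begins 54 mm behind the grasp point. The pads swing forward as they close: fully open they stand 13 mm farther back than shut.
Start: joints at [1.01, 0.494, 1.345, -0, 1.302, -0.096], TCP at [0.28, 0.559, 0.231] pointing down, gripper open.
Joint ranges: [-2.91, 2.91], [-0.82, 2.16], [0.22, 2.67], [-1.22, 4.37], [0.12, 2.79], [-3.08, 3.08]. Speed limits (rad/s): [1.89, 1.89, 2.57, 3.01, 3.01, 3.01].

## Interface

Orientations are given as a rotation vector (axis times angle).
In Python, from cell import env gives the robot as it stands.
- The arm moves only by the shell command python3 shift.py 'ROWS' [OPENING] [FORCE]. ROWS is a JSON list that holds a single list of rows (three levels of brackets), with 1 to 20 rows, each of 6 numbers: dx, dy, dz in m, then a rotation vector rx, ry, rz in rad; each row shifts and turns the commanded pose from where the row before left it, along the tool's axes as they then stand; what a row does not reach is not made up. A row lasts 1/8 s, in which the tool goes at most 0.0625 m and 0.188 rad, less where a joint would pass 70% of its speed; a pose out of reach is approached as far as the arm can. OPENING is the finger opening in m, set as the command begins (- or left out keeps the last). The fingers move at their own pace and stop on an object; FORCE is the grip in N (left out, the last holds). Time passes only in rows, so rows that do not move let the fingers close. It prints the time, the measured TCP pose, the force, the opening and the grip force at its end. Input that does not fit is refused with a message, and nothing moves.
- env.get_obs(): the state, without advancing time (a new reading comes with each control period).
- env.camera(name): name is "scene" or "top" or "wrist"; returns a dict with "image" (384x512x3 uint8, blue, green, red), "mtx" (3x3 intrinsics, pixels), "dist_coeffs" ([k1, k2, p1, p2, k3] as OpenCV has them; the pictures are not rectified), "xyz" and "rotation" of the camera in the world. Camera axes: x right, y down, z forward; pixel columns grow to the right and rows downward; lengths in m; the calibration is good to about 2 mm. A picture is of the moment at which its call begins. There is no depth.
- env.job_done(): hands the job in; it is judged then, once.
The state is a dict: "time": time; "joints": joint angles; "joint_vel": joint speeds; "joint_efforts": joint torques, N m; "tool_pos": TCP position; "ee_rot": TCP orientation; "force": force on the tool from outside, world axes, zero at the start; "wrist_torque": the same for the moment, N m; "finger_gap": finger opening in m; "finger_force": force on a finger pad.
Only numpy, scipy, OpenCV 4.12 (cv2) and the standard library are available. Lean on these libraries where they do the work, as an engineer would, in place of code of your own. Each camera call takes 0.05 s, during which the arm holds its last target. There are 200 camera calls.

## Task

The next jars belong to lot 7: press the red step key of the blue lot counter, one full stroke per number and letting it come right up each time, until the 7 stands in the window, then push the yellow slide on its top fully over to the red dot so that the key is locked. Press firmly to the stop but do not force anything, and leave the glue bottle, the stopper and the label stack beside it where they stand.

Things in the scene. Friction and masses are not known exactly. Their poses are not given: they have to be found in the camera images.
- lot_counter: Blue counter screwed to the table. Origin: centre of its foot on the table; x points from its front (key and window side, towards the robot) to its back, y to the left seen from the front, z up. mm: foot x -62 to 48, y -44 to 44, 9 thick; column x -8 to 35, y -30 to 30; head on it x -57 to 35, y -34 to 34, z 116 to 192, top front edge cut at 45 deg from x -57, z 160 to x -25, z 192.
- head_edge (a point): Middle of the lower front edge of the counter's head (counter x -57, z 116 mm). The head hangs 12 mm forward of the key's middle and 54 mm above it, so a vertical tool cannot get at the key.
- window (a point): Centre of the clear window (24 wide x 18 mm) in the head's sloping front face; the number in force shows between its two red marks.
- key_face (a point): Centre of the outer face of the red round step key (26 mm across), at counter x -45, y 0, z 62 mm when up; moves with the key. Its z axis points out of the key, up and towards the robot, 35 deg from vertical (0.574 along counter -x, 0.819 up). Press along its -z, with the tool in that line.
- step_key (a joint): Travel of the key, m: 0 up, 0.014 at its stop; springs back. Pressed slowly it takes 2 to 6 N; on its stop, from 7 N up, the cap gives on a 3 N/mm spring (6 mm). The drum passes on only beyond 12 mm of travel, else it falls back; the next number is caught only when the key is back within 3 mm of the top. Over 40 N on the counter is forcing it. Locked, the key moves 1.5 mm.
- drum (a joint): Turn of the number drum, rad: the number in the window is value / 0.6283 (0 at 0, 7 at 4.398). Ten numbers, black on white; each full stroke of the key adds 0.6283; after 9 comes 0. A detent holds it on each number. Starts on 2, 3, 4 or 5. Enclosed: only the key turns it.
- lock_slide (a joint): Travel of the lock slide, m: 0 to 0.016, growing to the counter's left (+y); 0.016 (at the stop, by the red dot) locks the key. It starts at 0 to 0.004 (by the green dot), slides with about 1.5 N of friction and stays where it is left.
- lock_knob (a point): Centre of the top of the yellow slide's ribbed grip, on the counter's roof; the grip is 18 mm long in the counter's x, 12 mm wide in y and stands 12 mm above its own flat plate (24 x 18 mm, top 3 mm above the roof). Grip's top at z 207 mm when the roof is at z 192. Axes as the counter's.
- glue_bottle: White glue bottle with a red nozzle, 47 mm across, 130 mm high, standing loose to the left of the counter. Origin: centre of its underside.
- stopper: Cork stopper with a wooden head, 40 mm across, 36 mm high, standing loose to the right of the counter. Origin: centre of its underside.
- label_stack: White banded stack of labels, 43 x 60 x 17 mm, lying loose to the right of the counter towards its back. Origin: centre of its underside.

How it is judged:
On the way, in this order (a step that is already met when the one before it is completed fails the run):
1. the 7 stands in the window, the key is up again and the slide is not yet over (value of joint drum between 4.29824 and 4.49824 rad and value of joint step_key below 0.002 m and value of joint lock_slide below 0.008 m), for 0.2 s.
2. the lock slide is pushed over (value of joint lock_slide above 0.0145 m), for 0.2 s.
At the end, for the whole second after the job is handed in: The 7 stands in the window (drum within 0.1 rad of 4.398 rad and at rest), the step key is up (within 2 mm) and the lock slide is fully over (beyond 14.5 of its 16 mm); the robot has let go of everything (value of joint drum between 4.29824 and 4.49824 rad and value of joint step_key below 0.002 m and velocity of joint drum between -0.1 and 0.1 rad/s and value of joint lock_slide above 0.0145 m); the robot touches nothing.
It fails at once if the counter is forced: the robot presses on it with more than 40 N (contact force between any of the arm, the fingers and lot_counter above 40 N).
It fails at once if the glue bottle is shifted more than 30 mm or tipped (distance of glue_bottle from where it was at the start of the episode above 0.03 m or angle between glue_bottle's own z axis and vertical above 0.5 rad).
It fails at once if the stopper is shifted more than 30 mm or tipped (distance of stopper from where it was at the start of the episode above 0.03 m or angle between stopper's own z axis and vertical above 0.5 rad).
It fails at once if the label stack is shifted more than 30 mm or tipped (distance of label_stack from where it was at the start of the episode above 0.03 m or angle between label_stack's own z axis and vertical above 0.5 rad).
It also fails if it takes over 61 s, if anything falls off the work surface, if the arm or the gripper's body presses on something with over 40 N, if the wrist force passes 120 N, or if a joint passes its speed limit or range.

## Working session

There is one attempt and no reset: what is moved stays moved. The work goes in short steps, Python scripts to look and compute and a shell command to move; the robot and the scene stay as the last step left them, time stands still between calls to the robot, and variables do not carry over. Pictures are saved under pics/ and viewed, at most 10 in all, crops included, and the job is handed in when it is done.

```bash
ls; mkdir -p pics; python3 - <<'E'
from cell import env
import cv2,numpy as np
o=env.get_obs();print(o);print(env.grip_point_offset)
ims=[]
for n in("scene","top"):
    c=env.camera(n);cv2.imwrite(f"pics/{n}0.png",c["image"]);print(n,c["mtx"],c["dist_coeffs"],c["xyz"],c["rotation"])
    np.savez(f"{n}0.npz",**c)
    ims.append(c["image"])
cv2.imwrite("pics/both0.png",cv2.resize(np.vstack(ims),None,fx=.78,fy=.78))
E
```

```text
cell.py
pics
shift.py
{'time': 0.0, 'joints': array([ 1.01050417e+00,  4.94226938e-01,  1.34615420e+00,  1.94940160e-05,
        1.30253399e+00, -9.55055264e-02]), 'joint_vel': array([ 0.00139482,  0.00109456, -0.00099092,  0.0005455 ,  0.00057886,
        0.00136221]), 'joint_efforts': array([ 9.64934188e-04, -8.82164311e+01, -3.83862591e+01,  2.64385889e-06,
        1.02876921e-02, -2.00170615e-05]), 'tool_pos': array([0.27993439, 0.55837386, 0.23066525]), 'ee_rot': array([-7.23436873e-01, -3.05670607e+00,  1.95688526e-03]), 'force': array([-0.5183488 ,  0.14902946, -0.13557098]), 'wrist_torque': array([-0.02578564, -0.01483588, -0.03460186]), 'finger_force': 0.0, 'finger_gap': 0.08541301750102369}
-0.0187
scene [[430.43002586   0.         258.23205631]
 [  0.         430.43002586 196.37418525]
 [  0.           0.           1.        ]] [-0.10283938  0.          0.          0.          0.        ] [0.29194754 0.24768229 0.74223917] [-0.54414661  2.70101639 -1.11897284]
top [[399.38146683   0.         259.98667736]
 [  0.         399.38146683 192.6164123 ]
 [  0.           0.           1.        ]] [-0.09097031  0.          0.          0.          0.        ] [ 0.46648136 -0.29999736  0.98390281] [-2.1885518   2.13706557 -0.09117846]
```
View pics/scene0.png

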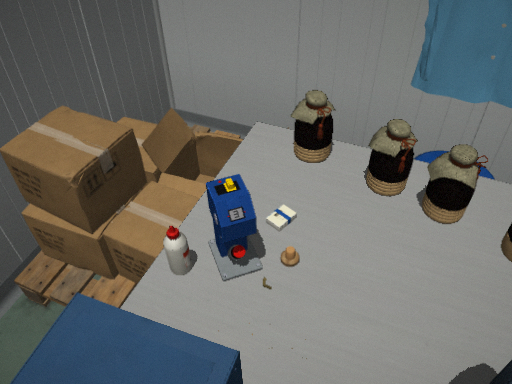

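View pics/top0.png

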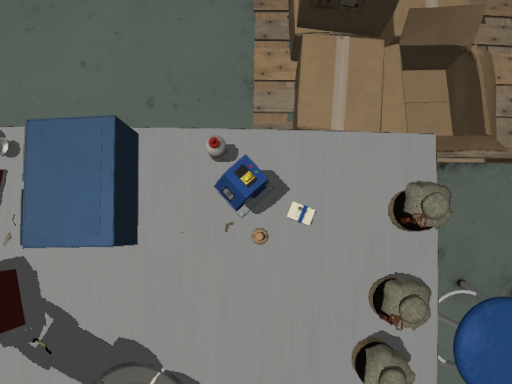

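The scene view shows the counter with the key at about (240,254), the window at (236,214) and the yellow slide at (230,184). The top view shows the roof at about (243,180), the yellow slide at (247,177), the bottle at (216,146) and the stopper at (260,236). A blue cabinet stands at the left, near the robot.

```bash
cat > h.py <<'E'
import numpy as np,cv2
from scipy.spatial.transform import Rotation as R
def ray(c,uv):
    p=cv2.undistortPoints(np.array([[uv]],float),c["mtx"],c["dist_coeffs"])[0,0]
    d=R.from_rotvec(c["rotation"]).apply([p[0],p[1],1.]);return c["xyz"],d/np.linalg.norm(d)
def plane(c,uv,z):
    o,d=ray(c,uv);return o+d*(z-o[2])/d[2]
def tri(obs):
    A=0;b=0
    rs=[ray(c,u) for c,u in obs]
    for o,d in rs:
        M=np.eye(3)-np.outer(d,d);A=A+M;b=b+M@o
    p=np.linalg.solve(A,b);return p,[np.linalg.norm((np.eye(3)-np.outer(d,d))@(p-o)) for o,d in rs]
def proj(c,P):
    r=R.from_rotvec(c["rotation"]).inv()
    return cv2.projectPoints(np.atleast_2d(P).astype(float),r.as_rotvec(),-r.apply(c["xyz"]),c["mtx"],c["dist_coeffs"])[0][:,0]
def blobs(c,lo,hi,box,n=4,mina=8):
    h=cv2.cvtColor(c["image"],cv2.COLOR_BGR2HSV);m=cv2.inRange(h,np.array(lo),np.array(hi))
    k=np.zeros_like(m);x0,y0,x1,y1=box;k[y0:y1,x0:x1]=m[y0:y1,x0:x1]
    cs=sorted(cv2.findContours(k,cv2.RETR_EXTERNAL,cv2.CHAIN_APPROX_NONE)[0],key=cv2.contourArea)[::-1][:n]
    return [(np.mean(np.argwhere(cv2.drawContours(np.zeros_like(k),[q],-1,255,-1)>0)[:,::-1],0),cv2.contourArea(q),q) for q in cs if cv2.contourArea(q)>=mina]
E
python3 - <<'E'
from h import *
np.set_printoptions(precision=4,suppress=True)
s=dict(np.load("scene0.npz"));t=dict(np.load("top0.npz"))
for n,c,b in(("scene",s,(150,160,310,300)),("top",t,(190,120,330,260))):
    print(n)
    for nm,lo,hi in(("yel",(20,120,100),(35,255,255)),("red",(0,150,80),(8,255,255)),("blue",(105,120,40),(125,255,255))):
        for m,a,q in blobs(c,lo,hi,b): print(nm,m,a,cv2.minAreaRect(q))
for uv in[(0,128),(138,244),(25,245),(138,130),(435,130)]: print(uv,plane(t,uv,0))
print(plane(t,(260,237),.03),plane(t,(216,146),.12),plane(t,(301,213),.017))
y=[blobs(c,(20,120,100),(35,255,255),b)[0][0] for c,b in((s,(150,160,310,300)),(t,(190,120,330,260)))]
print(tri([(s,y[0]),(t,y[1])]))
a=cv2.resize(s["image"][160:290,160:310],None,fx=4,fy=4,interpolation=2);b=cv2.resize(t["image"][120:250,200:330],None,fx=4,fy=4,interpolation=2)
cv2.imwrite("pics/c1.png",cv2.resize(np.hstack([a,b]),None,fx=.71,fy=.71))
E
```

```text
scene
yel [229.1754 184.9211] 94.0 ((229.00003051757812, 185.0), (13.416407585144043, 9.838698387145996), 63.43495178222656)
red [238.5948 251.5172] 98.0 ((238.7000274658203, 251.60003662109375), (11.627553939819336, 11.180339813232422), 26.56505012512207)
red [171.8947 232.2281] 95.5 ((172.00001525878906, 232.00003051757812), (11.31370735168457, 11.31370735168457), 45.0)
blue [230.5898 211.9386] 2676.0 ((231.73532104492188, 214.44119262695312), (75.91365051269531, 44.38401794433594), 75.96376037597656)
blue [283.0175 214.8772] 37.5 ((283.25, 214.75001525878906), (18.384775161743164, 4.949747562408447), 45.0)
top
yel [247.1111 177.3796] 92.5 ((247.25001525878906, 177.25), (9.192388534545898, 11.31370735168457), 45.0)
red [213.4444 142.2716] 67.0 ((213.5, 142.5), (9.0, 9.0), 90.0)
blue [240.8453 181.777 ] 1469.5 ((241.00003051757812, 183.00001525878906), (36.769554138183594, 45.25482940673828), 45.0)
blue [302.1724 213.8276] 39.5 ((302.2241516113281, 213.68966674804688), (3.15682053565979, 17.08397102355957), 21.801406860351562)
(0, 128) [ 0.7216  0.413  -0.    ]
(138, 244) [0.4296 0.0158 0.    ]
(25, 245) [0.4163 0.3133 0.    ]
(138, 130) [0.7182 0.032  0.    ]
(435, 130) [ 0.7356 -0.7264  0.    ]
[ 0.4557 -0.2867  0.03  ] [ 0.6539 -0.1859  0.12  ] [ 0.5157 -0.3844  0.017 ]
(array([ 0.5754, -0.2603,  0.1979]), [np.float64(0.0007272219853493068), np.float64(0.000727221985349433)])
```

View pics/c1.png

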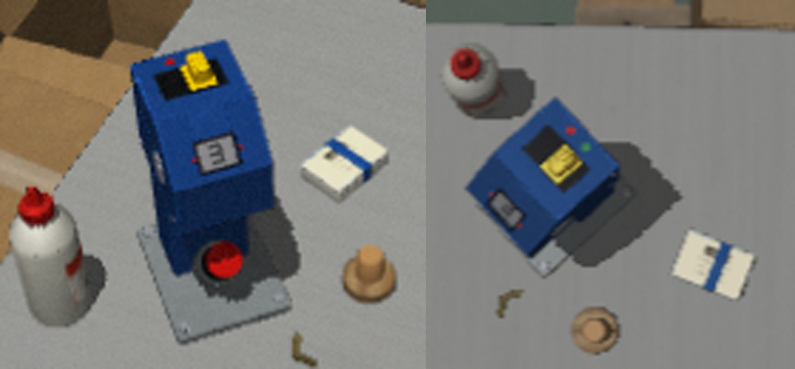

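The window appears to read 3. The red dot is on the counter's left and the green dot on its right. The counter's front faces image lower-left, i.e. world -x,+y. Next I'll get a coarse pose and the cabinet's height.

```bash
python3 - <<'E'
from h import *
np.set_printoptions(precision=4,suppress=True)
s=dict(np.load("scene0.npz"));t=dict(np.load("top0.npz"))
for c,b in((s,(150,160,310,300)),(t,(190,120,330,260))):
    q=blobs(c,(105,100,30),(125,255,255),b)[0][2]; print(cv2.approxPolyDP(cv2.convexHull(q),2,True)[:,0].tolist())
# cabinet top height: base edge px(138,190), top edge px(115,190); cast
o,d=ray(t,(115,190));b=plane(t,(138,190),0);k=(b[1]-o[1])/d[1];print("cab",b,o+k*d)
# coarse yaw from top corners
bl,br,fr,fl=[plane(t,u,z) for u,z in(((245.8,154.9),.192),((268.3,172.8),.192),((235.6,209.8),.16),((214.4,185.8),.16))]
print(bl,br,fr,fl)
v=(bl+br-fr-fl)/2;w=(bl+fl-br-fr)/2;print(np.degrees(np.arctan2(v[1],v[0])),np.degrees(np.arctan2(w[1],w[0]))-90,np.linalg.norm(v[:2]),np.linalg.norm(w[:2]))
E
```

```text
[[239, 174], [251, 200], [256, 231], [246, 249], [222, 256], [216, 243], [206, 183]]
[[246, 155], [267, 177], [267, 182], [257, 195], [236, 209], [214, 186], [224, 173]]
cab [0.5642 0.0227 0.    ] [0.5479 0.0227 0.1529]
[ 0.6212 -0.2564  0.192 ] [ 0.5858 -0.3025  0.192 ] [ 0.5118 -0.2367  0.16  ] [ 0.5608 -0.191   0.16  ]
-44.30012951096681 -42.55803329977653 0.0938600568450919 0.062366278035507525
```

```bash
cat >> h.py <<'E'
def Rkey(yaw,tilt,flip=1):
    xc=np.array([np.cos(yaw),np.sin(yaw),0]);yc=np.array([-np.sin(yaw),np.cos(yaw),0])
    z=np.sin(tilt)*xc-np.cos(tilt)*np.array([0,0,1.]);y=flip*yc
    return R.from_matrix(np.c_[np.cross(y,z),y,z])
def delta(P,Rt):
    from cell import env
    o=env.get_obs();R0=R.from_rotvec(o["ee_rot"]);d=np.array(P)-o["tool_pos"]
    rv=(R0.inv()*Rt).as_rotvec()
    print("shift in now-axes",R0.inv().apply(d).round(4),"in target axes",Rt.inv().apply(d).round(4),"turn",rv.round(4),np.linalg.norm(rv).round(3),"t",o["time"],"F",o["force"].round(2))
E
python3 - <<'E'
from h import *
np.set_printoptions(precision=4,suppress=True)
s=dict(np.load("scene0.npz"));t=dict(np.load("top0.npz"))
print(tri([(s,(85,297)),(t,(115,117))]),tri([(s,(241,348)),(t,(115,246))]))
from cell import env
print(R.from_rotvec(env.get_obs()["ee_rot"]).as_matrix())
y=np.radians(-44);k=np.array([.546,-.224,.062]);
for f in(1,-1):
  Rt=Rkey(y,np.radians(40),f);P=k-Rt.as_matrix()[:,2]*.2+[0,0,.1];print(P);delta(P,Rt)
E
```

```text
(array([0.701 , 0.0278, 0.1607]), [np.float64(0.004625880120666326), np.float64(0.0046258801206663916)]) (array([0.4299, 0.0092, 0.1703]), [np.float64(0.00041766381265530354), np.float64(0.0004176638126552463)])
[[-0.8939  0.4482 -0.0006]
 [ 0.4482  0.8939 -0.001 ]
 [ 0.0001 -0.0011 -1.    ]]
[ 0.4535 -0.1347  0.3152]
shift in now-axes [-0.4658 -0.5419 -0.0839] in target axes [-0.5188 -0.378   0.3251] turn [ 0.1047 -0.6926  0.2912] 0.759 t 0.1 F [-0.72 -0.19  0.13]
[ 0.4535 -0.1347  0.3152]
shift in now-axes [-0.4658 -0.5419 -0.0839] in target axes [0.5188 0.378  0.3251] turn [ 0.9755  0.1475 -2.6806] 2.856 t 0.1 F [-0.72 -0.19  0.13]
```

```bash
python3 shift.py '[[[0,0,-0.05,0,0,0],[0,0,-0.05,0,0,0],[-0.0333,-0.0387,0,0,0,0],[-0.0333,-0.0387,0,0,0,0],[-0.0333,-0.0387,0,0,0,0],[-0.0333,-0.0387,0,0,0,0],[-0.0333,-0.0387,0,0,0,0],[-0.0333,-0.0387,0,0,0,0],[-0.0333,-0.0387,0,0,0,0],[-0.0333,-0.0387,0,0,0,0],[-0.0333,-0.0387,0,0,0,0],[-0.0333,-0.0387,0,0,0,0],[-0.0333,-0.0387,0,0,0,0],[-0.0333,-0.0387,0,0,0,0],[-0.0333,-0.0387,0,0,0,0],[-0.0333,-0.0387,0,0,0,0]]]' 0 && python3 shift.py '[[[0,0,0,0.0209,-0.1385,0.0582],[0,0,0,0.0209,-0.1385,0.0582],[0,0,0,0.0209,-0.1385,0.0582],[0,0,0,0.0209,-0.1385,0.0582],[0,0,0,0.0209,-0.1385,0.0582],[0,0,0,0,0,0]]]' && python3 - <<'E'
from h import *
from cell import env
np.set_printoptions(precision=4,suppress=True)
c=env.camera("wrist");np.savez("w1.npz",**c);cv2.imwrite("pics/w1.png",c["image"]);print(c["xyz"],c["mtx"],c["dist_coeffs"])
o=env.get_obs();print(o["joints"],R.from_rotvec(o["ee_rot"]).inv().apply(c["xyz"]-o["tool_pos"]))
E
```

```text
time: 2.1
tool_pos: [0.454, -0.1363, 0.3312]
ee_rot: [-0.724, -3.057, -0.0]
force: [1.2, 0.2, -0.7]
finger_gap: 0.0
finger_force: 0.0
time: 2.85
tool_pos: [0.4518, -0.1358, 0.3297]
ee_rot: [0.924, 2.339, -0.332]
force: [0.2, -0.1, -0.4]
finger_gap: -0.0
finger_force: 0.0
[ 0.3485 -0.0358  0.3971] [[273.2943   0.     256.6669]
 [  0.     273.2943 187.0178]
 [  0.       0.       1.    ]] [-0.0396  0.      0.      0.      0.    ]
[-0.174  -0.0144  1.9827 -0.5714  0.6892 -0.636 ] [ 0.0737  0.0007 -0.1412]
```

View pics/w1.png

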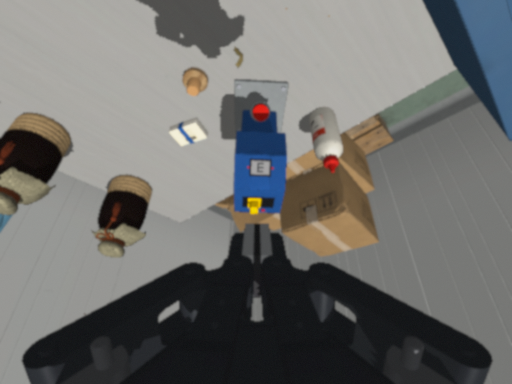

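The wrist picture is upside down. The key is at (261,112), the window at (260,167) with the digit "E", i.e. an upside-down 3, and the yellow slide at (254,205).

```bash
python3 - <<'E'
from h import *
np.set_printoptions(precision=4,suppress=True)
s=dict(np.load("scene0.npz"));t=dict(np.load("top0.npz"));w=dict(np.load("w1.npz"))
Y=((20,120,100),(35,255,255));Rd=((0,150,80),(8,255,255))
B=[(s,(150,160,310,300)),(t,(190,120,330,260)),(w,(225,70,295,225))]
y=[blobs(c,*Y,b)[0][0] for c,b in B];r=[blobs(c,*Rd,b)[0] for c,b in(B[0],B[2])]
print(y,[(x[0],cv2.minAreaRect(x[2])) for x in r])
print("yel",tri([(c,u) for (c,b),u in zip(B,y)]));k,e=tri([(s,r[0][0]),(w,r[1][0])]);print("key",k,e)
a=plane(w,(235.5,80.5),.009);b=plane(w,(288,82),.009);d=b-a;print(a,b,np.linalg.norm(d),np.degrees(np.arctan2(d[1],d[0]))-90,"footfront",(a+b)/2)
yw=np.radians(-44);Rt=Rkey(yw,np.radians(45));delta(k-Rt.as_matrix()[:,2]*.09-np.array([0,0,.0]),Rt)
im=cv2.resize(w["image"][60:230,200:320][::-1,::-1],None,fx=4,fy=3.4,interpolation=2);cv2.imwrite("pics/w1c.png",im)
E
```

```text
[array([229.1754, 184.9211]), array([247.1111, 177.3796]), array([253.7122, 204.878 ])] [(array([238.5948, 251.5172]), ((238.7000274658203, 251.60003662109375), (11.627553939819336, 11.180339813232422), 26.56505012512207)), (array([260.1951, 111.2634]), ((260.5, 111.5), (15.0, 15.0), 90.0))]
yel (array([ 0.5756, -0.2599,  0.1986]), [np.float64(0.0003740796358448147), np.float64(0.0012164537733015907), np.float64(0.0009140234951376867)])
key [ 0.5448 -0.2188  0.0638] [np.float64(0.00024392806411122954), np.float64(0.0002439280641111056)]
[ 0.5059 -0.2367  0.009 ] [ 0.5646 -0.1773  0.009 ] 0.08353637162993462 -44.675671574929964 footfront [ 0.5352 -0.207   0.009 ]
shift in now-axes [0.0761 0.0063 0.1973] in target axes [0.1009 0.0045 0.1859] turn [-0.0015 -0.1286  0.0175] 0.13 t 2.9 F [ 0.21 -0.7  -0.12]
```

```bash
python3 shift.py '[[[0,0,0,-0.0015,-0.1286,0.0175],[0.0252,0.0011,0.0465,0,0,0],[0.0252,0.0011,0.0465,0,0,0],[0.0252,0.0011,0.0465,0,0,0],[0.0252,0.0011,0.0465,0,0,0],[0,0,0,0,0,0]]]' && python3 - <<'E'
from h import *
from cell import env
np.set_printoptions(precision=4,suppress=True)
c=env.camera("wrist");np.savez("w2.npz",**c)
o=env.get_obs();print(o["joints"])
im=c["image"][::-1,::-1];cv2.imwrite("pics/w2.png",im)
E
```

```text
time: 3.65
tool_pos: [0.509, -0.1708, 0.1837]
ee_rot: [0.958, 2.328, -0.358]
force: [-0.2, -0.2, 0.3]
finger_gap: -0.0002
finger_force: 0.0
[-0.2175  0.3465  2.0878 -1.2195  0.378   0.0826]
```

View pics/w2.png

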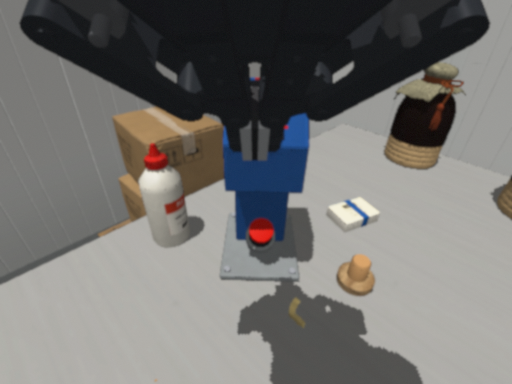

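The picture shows the key at (261,233) and the arm short of its target: joint 4 sits on its limit (-1.22). I'll fit a simple kinematic model from the readings and look for a reachable press pose.

```bash
cat > kin.py <<'E'
from h import *
from scipy.optimize import least_squares
def parts(q,p):
    a1,d1,L2,e,L3,d6=p
    A=R.from_euler('ZY',[q[0],q[1]]);B=A*R.from_euler('Y',q[2]);C=B*R.from_euler('ZYZ',[q[3],q[4],q[5]])
    return R.from_euler('Z',q[0]).apply([a1,0,d1])+A.apply([0,0,L2])+B.apply([e,0,L3])+C.apply([0,0,d6]),C
D=[([1.01050417,.494226938,1.34615420,1.9e-5,1.30253399,-.0955055],[.27993439,.55837386,.23066525]),
([-0.174,-0.0144,1.9827,-0.5714,0.6892,-0.636],[.4518,-.1358,.3297]),
([-0.2175,0.3465,2.0878,-1.2195,0.378,0.0826],[.509,-.1708,.1837])]
f=least_squares(lambda p:np.ravel([parts(q,p)[0]-x for q,x in D]),[0,.3,.4,0,.4,.25]);P=f.x
LO=np.array([-2.91,-.82,.22,-1.22,.12,-3.08]);HI=np.array([2.91,2.16,2.67,4.37,2.79,3.08])
def ik(p,Rt,q0):
    fn=lambda q:np.r_[(parts(q,P)[0]-p)*5,(parts(q,P)[1].inv()*Rt).as_rotvec()]
    return least_squares(fn,np.clip(q0,LO+.01,HI-.01),bounds=(LO,HI))
E
python3 - <<'E'
from kin import *
from cell import env
np.set_printoptions(precision=3,suppress=True)
print(P,np.abs(f.fun).max())
o=env.get_obs();C=(parts(o["joints"],P)[1]);print((C.inv()*R.from_rotvec(o["ee_rot"])).as_rotvec())
k=np.array([.5455,-.2188,.062]);xc=np.array([np.cos(-.78),np.sin(-.78),0]);kz=-.574*xc+[0,0,.819]
for yaw in(-44.7,-35,-25,-15,-5):
  for tl in(20,35,45,55):
    Rt=Rkey(np.radians(yaw),np.radians(tl));out=[]
    for dd in(.06,-.016):
      best=min((ik(k+kz*dd,Rt,q0) for q0 in(D[1][0],D[2][0],[-.3,.6,1.9,3.8,.5,-2])),key=lambda r:r.cost)
      out+=[best.cost**.5,best.x]
    print(yaw,tl,*out)
E
```

```text
[0.131 0.134 0.481 0.053 0.29  0.183] 0.052041609523009125
[-0.    -0.     1.571]
-44.7 20 2.416345655409648e-13 [-0.306  0.529  1.993 -0.482  0.344  0.907] 1.3998516470262009e-13 [-0.343  0.707  1.927 -0.662  0.238  1.062]
-44.7 35 0.07010723647344279 [-0.272  0.522  2.062 -1.22   0.276  1.659] 0.09634199504282703 [-0.35   0.756  2.13   3.496  0.398 -3.08 ]
-44.7 45 0.10265179058147395 [-0.277  0.637  2.312  3.576  0.652 -3.08 ] 0.07391751679700714 [-0.31   0.814  2.203  3.553  0.698 -3.08 ]
-44.7 55 0.0670645867267105 [-0.229  0.715  2.371  3.644  0.945 -3.08 ] 0.04318475347373277 [-0.273  0.886  2.25   3.607  0.973 -3.08 ]
-35 20 3.2374404318582787e-12 [-0.326  0.524  2.005 -0.34   0.292  0.596] 6.225503080904204e-11 [-0.362  0.704  1.939 -0.49   0.18   0.719]
-35 35 0.07547137072107098 [-0.31   0.513  2.079 -1.22   0.156  1.48 ] 0.06264253258176154 [-0.374  0.741  2.111  3.308  0.334 -3.08 ]
-35 45 0.07354483485037606 [-0.321  0.609  2.296  3.365  0.571 -3.08 ] 0.053509972979463714 [-0.35   0.8    2.201  3.347  0.659 -3.08 ]
-35 55 0.052103058558161226 [-0.285  0.699  2.384  3.42
[... 1033 characters left out ...]
.62  -3.08 ]
-15 55 0.022464099915909436 [-0.403  0.667  2.363  2.959  0.843 -3.08 ] 0.03300197307504894 [-0.44   0.86   2.255  2.925  0.924 -3.08 ]
-5 20 2.562533852216372e-14 [-0.391  0.525  2.004  0.358  0.297 -0.63 ] 8.502621337073507e-13 [-0.422  0.705  1.934  0.587  0.204 -0.893]
-5 35 1.6329808407315437e-15 [-0.419  0.544  2.159  2.223  0.237 -2.512] 2.809372233963195e-16 [-0.45   0.737  2.082  2.455  0.327 -2.783]
-5 45 2.960456325679593e-15 [-0.437  0.592  2.258  2.631  0.519 -2.941] 2.2686497204376947e-11 [-0.468  0.789  2.169  2.671  0.618 -3.024]
-5 55 0.0019736455289248163 [-0.455  0.672  2.348  2.735  0.846 -3.08 ] 0.02100280439889012 [-0.491  0.857  2.228  2.697  0.899 -3.08 ]
```

```bash
sed -i 's/a1,d1,L2,e,L3,d6=p/a1,d1,L2,e,L3,d6,b1=p/; s/apply(\[a1,0,d1\])/apply([a1,b1,d1])/; s/\.4,\.25\]/.4,.25,.06]/' kin.py
sed -i "s/\[q\[3\],q\[4\],q\[5\]\])/[q[3],q[4],q[5]+np.pi\/2])/" kin.py
cat > scan.py <<'E'
from kin import *
from cell import env
np.set_printoptions(precision=3,suppress=True)
print(P,np.abs(f.fun).max())
o=env.get_obs();p,C=parts(o["joints"],P);print((C.inv()*R.from_rotvec(o["ee_rot"])).as_rotvec(),p-o["tool_pos"])
k=np.array([.5455,-.2188,.062]);xc=np.array([np.cos(-.78),np.sin(-.78),0]);kz=-.574*xc+[0,0,.819]
for yaw in(-60,-44.7,-30,-15):
  for tl in(25,35,45,55):
   for fl in(1,-1):
    Rt=Rkey(np.radians(yaw),np.radians(tl),fl);out=[]
    for dd in(.06,-.016):
      best=min((ik(k+kz*dd,Rt,q0) for q0 in(D[1][0],D[2][0],[-.3,.6,1.9,3.8,.5,-2],[-.3,.6,1.9,3.8,.5,2],[-.3,.6,1.9,2,.5,-2])),key=lambda r:r.cost)
      out+=[round(best.cost**.5,4),best.x]
    print(yaw,tl,fl,*out)
E
python3 scan.py
```

```text
[-0.001  0.252  0.598  0.115  0.384  0.335  0.059] 0.00037121978423282354
[-0. -0.  0.] [ 0.001 -0.    -0.001]
-60 25 1 0.0 [-0.289  0.495  1.92  -0.663  0.492 -0.259] 0.0 [-0.331  0.642  1.874 -0.795  0.399 -0.149]
-60 25 -1 0.0589 [-0.256  0.511  1.978 -0.94   0.437 -3.08 ] 0.032 [-0.317  0.65   1.907 -0.986  0.37  -3.08 ]
-60 35 1 0.0048 [-0.207  0.529  2.009 -1.22   0.47   0.354] 0.0424 [-0.264  0.667  1.918 -1.22   0.434  0.325]
-60 35 -1 0.0048 [-0.207  0.529  2.009 -1.22   0.47  -2.788] 0.0424 [-0.264  0.667  1.918 -1.22   0.434 -2.816]
-60 45 1 0.0381 [-0.14   0.619  2.145  4.37   0.612  1.115] 0.0 [-0.184  0.758  2.043  4.361  0.609  1.111]
-60 45 -1 0.0381 [-0.14   0.619  2.145  4.37   0.612 -2.027] 0.0 [-0.184  0.758  2.043  4.361  0.609 -2.03 ]
-60 55 1 0.0 [-0.043  0.714  2.159  4.338  0.837  1.264] 0.0 [-0.114  0.866  2.094  4.193  0.86   1.378]
-60 55 -1 0.0 [-0.043  0.714  2.159  4.338  0.837 -1.878] 0.0 [-0.114  0.866  2.094  4.193  0.86  -1.764]
-44.7 25 1 0.0 [-0.361  0.474  1.979 -0.554  0.333 -0.657] 0.0 [-0.399  0.627  1.932 -0.744  0.235 -0.492]
-44.7 25 -1 0.0
[... 1731 characters left out ...]
.442  0.268  0.895] 0.0 [-0.557  0.619  1.963  0.727  0.186  0.584]
-15 35 1 0.0 [-0.571  0.494  2.16   2.086  0.202  2.361] 0.0 [-0.593  0.665  2.1    2.399  0.28   2.019]
-15 35 -1 0.0 [-0.571  0.494  2.16   2.086  0.202 -0.78 ] 0.0 [-0.593  0.665  2.1    2.399  0.28  -1.122]
-15 45 1 0.0 [-0.614  0.591  2.3    2.662  0.556  1.733] 0.0 [-0.634  0.767  2.224  2.701  0.647  1.661]
-15 45 -1 0.0 [-0.614  0.591  2.3    2.662  0.556 -1.409] 0.0 [-0.634  0.767  2.224  2.701  0.647 -1.48 ]
-15 55 1 0.0 [-0.66   0.775  2.43   2.76   1.019  1.542] 0.0 [-0.676  0.93   2.325  2.755  1.064  1.519]
-15 55 -1 0.0 [-0.66   0.775  2.43   2.76   1.019 -1.6  ] 0.0 [-0.676  0.93   2.325  2.755  1.064 -1.623]
```

The model now fits to 0.4 mm. A tool tilted 45° from vertical is reachable with joint 4 near 3.9, so the wrist must circle round and the tool make a half turn. I'll check that path by simulation.

```bash
cat > plan.py <<'E'
from kin import *
from cell import env
np.set_printoptions(precision=3,suppress=True)
o=env.get_obs();q=o["joints"];p=o["tool_pos"];C=R.from_rotvec(o["ee_rot"])
print(C.as_matrix()[:,2])
k=np.array([.5455,-.2188,.062]);xc=np.array([np.cos(-.78),np.sin(-.78),0]);
p0=k-xc*.11+[0,0,.10];print("p0",p0)
d=np.radians
W=[(p0,Rkey(d(-44.7),d(25),1))]
W+=[(p0,W[0][1]*R.from_rotvec([0,0,a])) for a in(1.,2.,np.pi)]
W+=[(p0,Rkey(d(y),d(t),-1)) for y,t in((-15,25),(-5,40),(-15,52),(-44.7,48))]
for P1,R1 in W:
    rv=(C.inv()*R1).as_rotvec();n=max(1,int(np.ceil(max(np.linalg.norm(rv)/.18,np.linalg.norm(P1-p)/.05))));mx=0
    for i in range(1,n+1):
        r=ik(p+(P1-p)*i/n,C*R.from_rotvec(rv*i/n),q);mx=max(mx,np.abs((r.x-q)/[1.89,1.89,2.57,3.01,3.01,3.01]/.125).max());q=r.x
    print(n,rv/n,C.inv().apply(P1-p),"cost%.4f spd%.2f"%(r.cost**.5,mx),q);p,C=P1,R1
E
python3 plan.py
```

```text
[ 0.421 -0.448 -0.789]
p0 [ 0.467 -0.141  0.162]
2 [-0.012  0.112  0.002] [ 0.053 -0.008 -0.012] cost0.0000 spd1.04 [-0.275  0.309  2.066 -0.513  0.429 -0.633]
6 [-0.     0.     0.167] [0. 0. 0.] cost0.0000 spd0.44 [-0.275  0.309  2.066 -0.513  0.429  0.367]
6 [-0.    -0.     0.167] [0. 0. 0.] cost0.0000 spd0.44 [-0.275  0.309  2.066 -0.513  0.429  1.367]
7 [-0.     0.     0.163] [0. 0. 0.] cost0.0000 spd0.43 [-0.275  0.309  2.066 -0.513  0.429  2.508]
3 [ 0.073 -0.    -0.157] [0. 0. 0.] cost0.0000 spd1.40 [-0.479  0.284  2.114  0.286  0.329  1.102]
2 [ 0.047  0.131 -0.074] [0. 0. 0.] cost0.0000 spd2.70 [-0.664  0.352  2.324  1.945  0.386 -0.863]
2 [-0.063  0.104  0.061] [0. 0. 0.] cost0.0000 spd1.46 [-0.599  0.572  2.546  2.798  0.885 -1.561]
3 [-0.132 -0.023  0.111] [0. 0. 0.] cost0.0000 spd1.33 [-0.09   0.465  2.337  4.121  0.607 -1.951]
```

```bash
python3 shift.py '[[[0.027,-0.004,-0.006,0,0,0],[0.026,-0.004,-0.006,0,0,0],[0,0,0,-0.006,0.056,0.001],[0,0,0,-0.006,0.056,0.001],[0,0,0,-0.006,0.056,0.001],[0,0,0,-0.006,0.056,0.001],[0,0,0,0,0,0]]]' && python3 shift.py '[[[0,0,0,0,0,0.165],[0,0,0,0,0,0.165],[0,0,0,0,0,0.165],[0,0,0,0,0,0.165],[0,0,0,0,0,0.165],[0,0,0,0,0,0.165],[0,0,0,0,0,0.165],[0,0,0,0,0,0.165],[0,0,0,0,0,0.165],[0,0,0,0,0,0.165],[0,0,0,0,0,0.165],[0,0,0,0,0,0.165],[0,0,0,0,0,0.165],[0,0,0,0,0,0.165],[0,0,0,0,0,0.165],[0,0,0,0,0,0.165],[0,0,0,0,0,0.165],[0,0,0,0,0,0.165],[0,0,0,0,0,0.165],[0,0,0,0,0,0]]]' >/dev/null; python3 shift.py '[[[0,0,0,0.036,0,-0.078],[0,0,0,0.036,0,-0.078],[0,0,0,0.036,0,-0.078],[0,0,0,0.036,0,-0.078],[0,0,0,0.036,0,-0.078],[0,0,0,0.036,0,-0.078],[0,0,0,0,0,0]]]'; python3 - <<'E'
from h import *
from cell import env
print(env.get_obs()["joints"].round(3))
delta([.467,-.141,.162],Rkey(np.radians(-15),np.radians(25),-1))
delta([.467,-.141,.162],Rkey(np.radians(-5),np.radians(40),-1))
E
```

```text
time: 4.58
tool_pos: [0.4722, -0.1374, 0.1798]
ee_rot: [1.049, 2.544, -0.222]
force: [-1.3, -0.1, 0.4]
finger_gap: 0.0
finger_force: 0.0
time: 7.95
tool_pos: [0.4719, -0.1379, 0.1789]
ee_rot: [3.002, -0.393, 0.628]
force: [0.5, -1.2, -1.2]
finger_gap: 0.0001
finger_force: 0.0
[-0.464  0.256  2.063  0.206  0.427  1.196]
shift in now-axes [-0.0104  0.0043  0.0139] in target axes [-0.0108  0.0042  0.0137] turn [-0.0043  0.0243  0.0006] 0.025 t 7.95 F [ 0.51 -1.17 -1.19]
shift in now-axes [-0.0104  0.0043  0.0139] in target axes [-0.0144  0.0035  0.01  ] turn [ 0.0879  0.2851 -0.1488] 0.333 t 7.95 F [ 0.51 -1.17 -1.19]
```

```bash
python3 shift.py '[[[-0.0104,0.0043,0.0139,0,0,0],[0,0,0,0.0088,0.0285,-0.0149],[0,0,0,0.0088,0.0285,-0.0149],[0,0,0,0.0088,0.0285,-0.0149],[0,0,0,0.0088,0.0285,-0.0149],[0,0,0,0.0088,0.0285,-0.0149],[0,0,0,0.0088,0.0285,-0.0149],[0,0,0,0.0088,0.0285,-0.0149],[0,0,0,0.0088,0.0285,-0.0149],[0,0,0,0.0088,0.0285,-0.0149],[0,0,0,0.0088,0.0285,-0.0149],[0,0,0,0,0,0]]]'; python3 - <<'E'
from h import *
from cell import env
print(env.get_obs()["joints"].round(3))
delta([.467,-.141,.162],Rkey(np.radians(-15),np.radians(52),-1))
E
```

```text
time: 9.45
tool_pos: [0.467, -0.1398, 0.1614]
ee_rot: [2.926, -0.133, 1.061]
force: [-0.3, 0.4, 0.3]
finger_gap: 0.0002
finger_force: 0.0
[-0.662  0.358  2.323  1.949  0.386 -0.863]
shift in now-axes [ 0.0004  0.0012 -0.0004] in target axes [ 0.0006  0.0011 -0.0001] turn [-0.127   0.2121  0.1175] 0.274 t 9.45 F [-0.33  0.41  0.3 ]
```

```bash
python3 shift.py '[[[0,0,0,-0.0212,0.0354,0.0196],[0,0,0,-0.0212,0.0354,0.0196],[0,0,0,-0.0212,0.0354,0.0196],[0,0,0,-0.0212,0.0354,0.0196],[0,0,0,-0.0212,0.0354,0.0196],[0,0,0,-0.0212,0.0354,0.0196],[0,0,0,-0.0495,-0.0086,0.0416],[0,0,0,-0.0495,-0.0086,0.0416],[0,0,0,-0.0495,-0.0086,0.0416],[0,0,0,-0.0495,-0.0086,0.0416],[0,0,0,-0.0495,-0.0086,0.0416],[0,0,0,-0.0495,-0.0086,0.0416],[0,0,0,-0.0495,-0.0086,0.0416],[0,0,0,-0.0495,-0.0086,0.0416],[0,0,0,0,0,0]]]'; python3 - <<'E'
from h import *
from cell import env
print(env.get_obs()["joints"].round(3))
delta([.467,-.141,.162],Rkey(np.radians(-44.7),np.radians(48),-1))
c=env.camera("wrist");np.savez("w3.npz",**c);cv2.imwrite("pics/w3.png",c["image"])
E
```

```text
time: 11.32
tool_pos: [0.4698, -0.1389, 0.1628]
ee_rot: [2.423, -0.993, 1.088]
force: [0.1, -0.7, -0.0]
finger_gap: -0.0005
finger_force: 0.0
[-0.084  0.473  2.335  4.107  0.613 -1.933]
shift in now-axes [-0.0009  0.0034  0.0001] in target axes [-0.0009  0.0034  0.0001] turn [-0.0069 -0.0045 -0.001 ] 0.008 t 11.325 F [ 0.06 -0.7  -0.01]
```

View pics/w3.png

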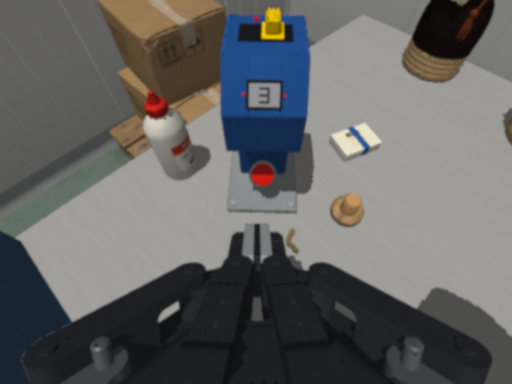

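The picture shows a 3 between the red marks at (264,95), the key at (262,174) and the slide grip at (272,24) on the green side. So four strokes are needed. Next I'll refine the key position, yaw and grip position.

```bash
cat > ref.py <<'E'
from h import *
np.set_printoptions(precision=4,suppress=True)
s,t,w1,w2,w3=[dict(np.load(n+".npz")) for n in("scene0","top0","w1","w2","w3")]
Y=((20,120,100),(35,255,255));Rd=((0,150,80),(8,255,255))
rb=[(s,(225,240,255,265)),(w1,(245,95,275,125)),(w2,(230,130,270,175)),(w3,(240,155,285,195))]
ob=[]
for c,b in rb:
    x=blobs(c,*Rd,b)[0];(cx,cy),sz,_=cv2.minAreaRect(x[2]);ob.append((c,x[0]));print(x[0],(cx,cy),sz)
print("key",tri(ob),tri(ob[1:]),tri([ob[1],ob[3]]))
yb=[(s,blobs(s,*Y,(150,160,310,300))[0][0]),(t,blobs(t,*Y,(190,120,330,260))[0][0]),(w1,blobs(w1,*Y,(225,70,295,225))[0][0]),(w3,blobs(w3,*Y,(240,0,310,60))[0][0])]
print("yel",tri(yb))
# foot front edge in w3 (grey) on plane z=9mm; red window marks
for a,b in[((229,210),(296,212))]:
    A=plane(w3,a,.009);B=plane(w3,b,.009);d=A-B;print(A,B,np.linalg.norm(d),np.degrees(np.arctan2(d[1],d[0]))-90,(A+B)/2)
for c,b in((w3,(235,80,292,110)),(w1,(235,150,290,180))):
    print([(m.round(1),a) for m,a,q in blobs(c,(0,90,60),(10,255,255),b,mina=1)])
# head lower front edge corners blue contour
print(cv2.approxPolyDP(cv2.convexHull(blobs(w3,(105,100,30),(125,255,255),(200,0,330,200))[0][2]),2,True)[:,0].tolist())
E
python3 ref.py
```

```text
[238.5948 251.5172] (238.7000274658203, 251.60003662109375) (11.627553939819336, 11.180339813232422)
[260.1951 111.2634] (260.5, 111.5) (15.0, 15.0)
[250.3982 151.7398] (250.5, 152.0) (22.0, 23.0)
[262.1786 174.6684] (262.0, 174.5) (21.0, 22.0)
key (array([ 0.5471, -0.2212,  0.0602]), [np.float64(0.0011107047097055143), np.float64(0.0001225085380872128), np.float64(0.000612557563727009), np.float64(0.0012068450241240938)]) (array([ 0.5502, -0.224 ,  0.0556]), [np.float64(0.00047435766789273007), np.float64(0.00018899914025603945), np.float64(0.00029882549596154723)]) (array([ 0.5535, -0.2273,  0.0492]), [np.float64(0.00015196202395013965), np.float64(0.00015196202395018087)])
yel (array([ 0.5757, -0.2597,  0.1988]), [np.float64(0.0002747730523822332), np.float64(0.0014439879764048392), np.float64(0.0006711781145942038), np.float64(0.0006521767372160764)])
[ 0.5639 -0.1804  0.009 ] [ 0.5039 -0.2374  0.009 ] 0.08274784465006126 -46.46713328100755 [ 0.5339 -0.2089  0.009 ]
[]
[]
[[303, 16], [309, 63], [306, 115], [299, 150], [281, 173], [242, 171], [227, 148], [221, 114], [220, 53], [228, 15]]
```

```bash
cat > tgt.py <<'E'
from kin import *
from cell import env
np.set_printoptions(precision=4,suppress=True)
yw=np.radians(-45);xc=np.array([np.cos(yw),np.sin(yw),0]);up=np.array([0,0,1.])
k=np.array([.547,-.2208,.0610]);kz=-.574*xc+.819*up;kn=.819*xc+.574*up
Rt=Rkey(yw,np.radians(54),-1)
E
python3 - <<'E'
from tgt import *
p=k+kn*.005+kz*.04;delta(p,Rt)
q=env.get_obs()["joints"]
for d in(.04,.0,-.02):
    r=ik(k+kn*.005+kz*d,Rt,q);print(r.cost**.5,r.x);q=r.x
print("kz in tool",Rt.inv().apply(kz))
E
```

```text
shift in now-axes [0.0132 0.0037 0.1138] in target axes [0.0017 0.0025 0.1146] turn [-0.0104  0.1005  0.0034] 0.101 t 11.375 F [-0.06 -0.31  0.12]
3.015188402572097e-11 [-0.221   0.7537  2.2744  3.7566  0.8481 -1.6517]
7.754081472534555e-12 [-0.2555  0.839   2.2352  3.6984  0.8847 -1.6148]
2.1006634630700023e-16 [-0.2715  0.8785  2.2122  3.6749  0.8984 -1.6028]
kz in tool [ 0.3252  0.     -0.9458]
```

```bash
python3 shift.py '[[[0,0,0,-0.005,0.05,0.0017],[0,0,0,-0.005,0.05,0.0017],[0.0004,0.0006,0.029,0,0,0],[0.0004,0.0006,0.029,0,0,0],[0.0004,0.0006,0.029,0,0,0],[0.0005,0.0007,0.0276,0,0,0],[0,0,0,0,0,0]]]'; python3 - <<'E'
from tgt import *
delta(k+kn*.005+kz*.006,Rt)
c=env.camera("wrist");np.savez("w4.npz",**c);cv2.imwrite("pics/w4.png",c["image"])
E
```

```text
time: 12.25
tool_pos: [0.5324, -0.2096, 0.0949]
ee_rot: [2.334, -0.97, 1.185]
force: [-0.8, 0.0, 0.3]
finger_gap: -0.0
finger_force: 0.0
shift in now-axes [-0.01   -0.0024  0.0306] in target axes [-0.0101 -0.0024  0.0306] turn [ 0.0028  0.0028 -0.0009] 0.004 t 12.25 F [-0.78  0.04  0.28]
```

View pics/w4.png

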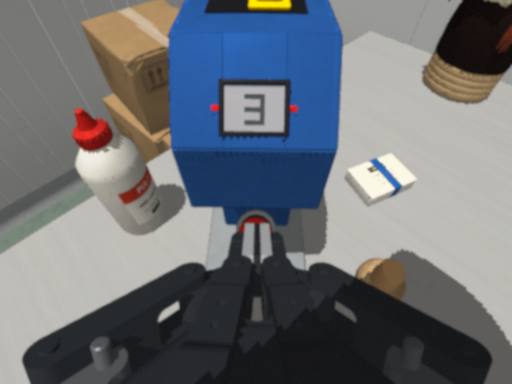

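The window shows 3 and the fingertips (257,225) line up with the key (256,225), clear of the head. I'll approach to contact now.

```bash
python3 shift.py '[[[-0.0033,-0.0007,0.0102,0,0,0],[-0.0033,-0.0007,0.0102,0,0,0],[-0.0033,-0.0006,0.0102,0,0,0],[0,0,0,0,0,0]]]'; python3 shift.py '[[[-0.0007,0,0.0019,0,0,0],[0,0,0,0,0,0]]]';python3 shift.py '[[[-0.0007,0,0.0019,0,0,0],[0,0,0,0,0,0]]]';python3 shift.py '[[[-0.0007,0,0.0019,0,0,0],[0,0,0,0,0,0]]]'
```

```text
time: 12.8
tool_pos: [0.5466, -0.2215, 0.0691]
ee_rot: [2.332, -0.969, 1.183]
force: [-0.3, 0.2, -0.2]
finger_gap: 0.0001
finger_force: 0.0
time: 13.05
tool_pos: [0.5471, -0.222, 0.0683]
ee_rot: [2.332, -0.969, 1.184]
force: [0.2, -0.2, -0.1]
finger_gap: -0.0001
finger_force: 0.0
time: 13.3
tool_pos: [0.548, -0.2229, 0.0666]
ee_rot: [2.332, -0.969, 1.184]
force: [0.5, 0.4, 0.1]
finger_gap: -0.0001
finger_force: 0.4
time: 13.55
tool_pos: [0.5488, -0.2238, 0.0648]
ee_rot: [2.332, -0.969, 1.184]
force: [0.1, 1.7, 2.0]
finger_gap: -0.0002
finger_force: 0.9
```

```bash
python3 shift.py '[[[-0.0007,0,0.0019,0,0,0],[-0.0007,0,0.0019,0,0,0],[-0.0007,0,0.0019,0,0,0],[-0.0007,0,0.0019,0,0,0],[-0.0007,0,0.0019,0,0,0],[0,0,0,0,0,0]]]';python3 shift.py '[[[-0.0007,0,0.0019,0,0,0],[0,0,0,0,0,0]]]';python3 shift.py '[[[-0.0003,0,0.001,0,0,0],[0,0,0,0,0,0]]]'
```

```text
time: 14.3
tool_pos: [0.5528, -0.2278, 0.0564]
ee_rot: [2.332, -0.969, 1.184]
force: [0.4, -0.4, 4.1]
finger_gap: -0.0001
finger_force: 1.5
time: 14.55
tool_pos: [0.5535, -0.2286, 0.0548]
ee_rot: [2.332, -0.969, 1.184]
force: [-1.0, -0.2, 5.7]
finger_gap: -0.0001
finger_force: 2.5
time: 14.8
tool_pos: [0.5539, -0.2289, 0.0541]
ee_rot: [2.332, -0.968, 1.184]
force: [-2.4, 2.3, 8.2]
finger_gap: -0.0001
finger_force: 4.5
```

```bash
python3 shift.py '[[[-0.0004,0,0.0012,0,0,0],[0,0,0,0,0,0]]]';python3 shift.py '[[[-0.0004,0,0.0012,0,0,0],[0,0,0,0,0,0]]]'; python3 - <<'E'
from tgt import *
c=env.camera("wrist");cv2.imwrite("pics/w5.png",c["image"])
E
```

```text
time: 15.05
tool_pos: [0.5543, -0.2294, 0.0532]
ee_rot: [2.332, -0.968, 1.184]
force: [-3.9, 3.3, 9.7]
finger_gap: -0.0001
finger_force: 6.0
time: 15.3
tool_pos: [0.5548, -0.2299, 0.0523]
ee_rot: [2.332, -0.968, 1.184]
force: [-5.2, 5.9, 12.7]
finger_gap: -0.0
finger_force: 7.6
```

View pics/w5.png

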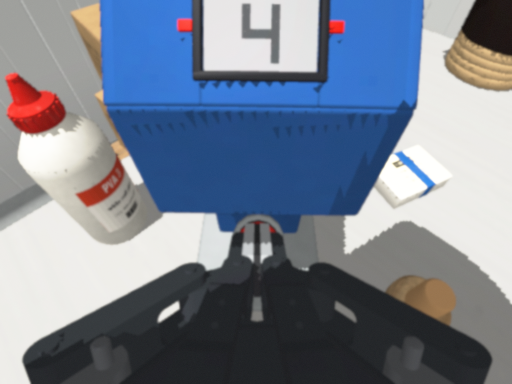

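The window now shows a 4 with about 15 N on the stop. I'll retract fully and check that it stays at 4, then repeat the stroke.

```bash
python3 shift.py '[[[0.0007,0,-0.002,0,0,0],[0.0007,0,-0.002,0,0,0],[0.0014,0,-0.004,0,0,0],[0.0014,0,-0.004,0,0,0],[0.0014,0,-0.004,0,0,0],[0.0014,0,-0.004,0,0,0],[0,0,0,0,0,0],[0,0,0,0,0,0]]]'; python3 shift.py '[[[-0.0014,0,0.004,0,0,0],[-0.0007,0,0.002,0,0,0],[-0.0007,0,0.002,0,0,0],[-0.0007,0,0.002,0,0,0],[-0.0007,0,0.002,0,0,0],[-0.0007,0,0.002,0,0,0],[-0.0007,0,0.002,0,0,0],[-0.0007,0,0.002,0,0,0],[-0.0007,0,0.002,0,0,0],[0,0,0,0,0,0],[0,0,0,0,0,0]]]'
```

```text
time: 16.35
tool_pos: [0.5465, -0.2214, 0.0692]
ee_rot: [2.332, -0.969, 1.183]
force: [-0.7, 0.1, 0.2]
finger_gap: -0.0
finger_force: 0.0
time: 17.73
tool_pos: [0.5548, -0.2299, 0.0523]
ee_rot: [2.331, -0.968, 1.184]
force: [-6.4, 5.9, 12.9]
finger_gap: -0.0004
finger_force: 7.6
```

```bash
cat > shot.py <<'E'
import sys,cv2
from cell import env
cv2.imwrite(f"pics/{sys.argv[1]}.png",env.camera("wrist")["image"][0:200,80:440])
E
python3 shift.py '[[[0.0007,0,-0.002,0,0,0],[0.0007,0,-0.002,0,0,0],[0.0014,0,-0.004,0,0,0],[0.0014,0,-0.004,0,0,0],[0.0014,0,-0.004,0,0,0],[0.0014,0,-0.004,0,0,0],[0,0,0,0,0,0],[0,0,0,0,0,0]]]'|grep -E 'pos|^force'; python3 shot.py a5; python3 shift.py '[[[-0.0014,0,0.004,0,0,0],[-0.0007,0,0.002,0,0,0],[-0.0007,0,0.002,0,0,0],[-0.0007,0,0.002,0,0,0],[-0.0007,0,0.002,0,0,0],[-0.0007,0,0.002,0,0,0],[-0.0007,0,0.002,0,0,0],[-0.0007,0,0.002,0,0,0],[-0.0007,0,0.002,0,0,0],[0,0,0,0,0,0],[0,0,0,0,0,0]]]'|grep -E 'pos|^force'
python3 shift.py '[[[0.0007,0,-0.002,0,0,0],[0.0007,0,-0.002,0,0,0],[0.0014,0,-0.004,0,0,0],[0.0014,0,-0.004,0,0,0],[0.0014,0,-0.004,0,0,0],[0.0014,0,-0.004,0,0,0],[0,0,0,0,0,0],[0,0,0,0,0,0]]]'|grep -E 'pos|^force'; python3 shot.py a6; python3 -c "
import cv2,numpy as np
cv2.imwrite('pics/a56.png',np.hstack([cv2.imread('pics/a5.png'),cv2.imread('pics/a6.png')]))"
```

```text
tool_pos: [0.5466, -0.2214, 0.0693]
force: [-0.1, 0.5, 0.4]
tool_pos: [0.5548, -0.2299, 0.0523]
force: [-6.7, 5.3, 12.0]
tool_pos: [0.5466, -0.2214, 0.0693]
force: [-0.5, -0.2, -0.3]
```

View pics/a56.png

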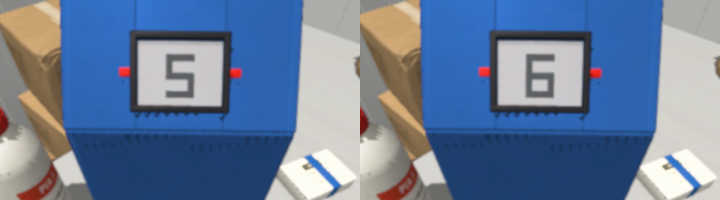

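The views show 5, then 6 after each return. One last stroke, then retreat.

```bash
python3 shift.py '[[[-0.0014,0,0.004,0,0,0],[-0.0007,0,0.002,0,0,0],[-0.0007,0,0.002,0,0,0],[-0.0007,0,0.002,0,0,0],[-0.0007,0,0.002,0,0,0],[-0.0007,0,0.002,0,0,0],[-0.0007,0,0.002,0,0,0],[-0.0007,0,0.002,0,0,0],[-0.0007,0,0.002,0,0,0],[0,0,0,0,0,0],[0,0,0,0,0,0]]]'|grep -E 'pos|^force'
python3 shift.py '[[[0.0007,0,-0.002,0,0,0],[0.0007,0,-0.002,0,0,0],[0.0014,0,-0.004,0,0,0],[0.0014,0,-0.004,0,0,0],[0.0014,0,-0.004,0,0,0],[0.0014,0,-0.004,0,0,0],[0,0,0,0,0,0],[0.003,0,-0.01,0,0,0],[0,0,-0.04,0,0,0],[0,0,-0.04,0,0,0],[0,0,-0.02,0,0,0],[0,0,0,0,0,0]]]'|grep -E 'time|pos|^force'; python3 - <<'E'
from tgt import *
c=env.camera("wrist");np.savez("w6.npz",**c);cv2.imwrite("pics/w6.png",c["image"])
m,a,q=blobs(c,(20,120,100),(35,255,255),(200,0,340,90))[0];print(m,a)
s=dict(np.load("scene0.npz"));w1=dict(np.load("w1.npz"));w3=dict(np.load("w3.npz"))
Y=((20,120,100),(35,255,255))
print(tri([(c,m),(s,blobs(s,*Y,(150,160,310,300))[0][0]),(w1,blobs(w1,*Y,(225,70,295,225))[0][0])]))
yc=np.array([xc[1]*-1,xc[0],0]);g=np.array([.5757,-.2597,0])
Rs=Rkey(yw,np.radians(48),-1)
q=env.get_obs()["joints"];p0=env.get_obs()["tool_pos"]
A=g-yc*.0285+xc*.002+up*.24;B=A-up*.033;C=B+yc*.026
mid=np.r_[p0[:2],.27]
for n,p in(("mid",mid),("A",A),("B",B),("C",C)):
    r=ik(p,Rs,q);q=r.x;print(n,p,r.cost**.5,q)
delta(mid,Rs);print("mid->A",Rs.inv().apply(A-mid),"down",Rs.inv().apply(-up),"left",Rs.inv().apply(yc))
E
```

```text
tool_pos: [0.5548, -0.2299, 0.0523]
force: [-5.6, 4.6, 14.0]
time: 24.08
tool_pos: [0.4849, -0.1586, 0.1375]
force: [1.1, -0.1, -0.2]
[267.5551  23.2928] 637.0
(array([ 0.5755, -0.2586,  0.1994]), [np.float64(0.00020404980995466325), np.float64(0.00016326088214870264), np.float64(0.00018302841004845283)])
mid [ 0.4856 -0.1591  0.27  ] 0.0745973123602501 [-0.183   0.2032  2.2482  4.37    0.4291 -2.3781]
A [ 0.557  -0.2813  0.24  ] 0.026315182212571037 [-0.4322  0.3494  2.0422  4.37    0.2643 -2.5547]
B [ 0.557  -0.2813  0.207 ] 2.300711007037856e-09 [-0.4206  0.4081  2.0462  4.3123  0.292  -2.4756]
C [ 0.5753 -0.2629  0.207 ] 0.008924290162308434 [-0.3642  0.4237  2.0263  4.37    0.3242 -2.4942]
shift in now-axes [ 0.1075  0.0004 -0.0783] in target axes [ 0.0988  0.     -0.089 ] turn [ 0.0038 -0.1037  0.0004] 0.104 t 24.125 F [-0.08 -0.88 -0.13]
mid->A [0.0693 0.036  0.1218] down [-0.7431 -0.      0.6691] left [ 0. -1.  0.]
```

View pics/w6.png

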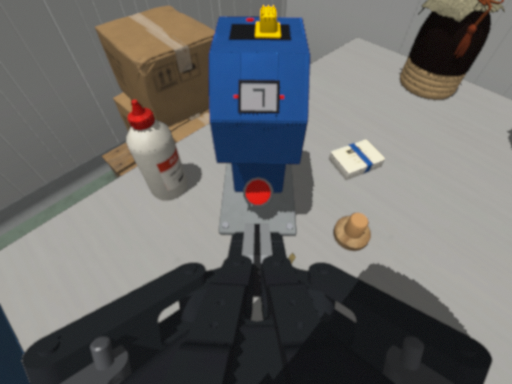

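The window shows a 7, the key is up at (258,191) and the slide is still on the green side at (267,23). Now I need a reachable orientation for the slide push.

```bash
cat > sl.py <<'E'
from tgt import *
yc=np.array([-xc[1],xc[0],0]);g=np.array([.5756,-.2592,0])
A=g-yc*.0305+xc*.002+up*.245;B=A-up*.038;C=B+yc*.028
E
python3 - <<'E'
from sl import *
p0=env.get_obs()["tool_pos"];mid=np.r_[p0[:2],.25]
for y,t in((-45,60),(-40,54),(-35,54),(-35,48),(-30,48),(-25,50)):
    Rs=Rkey(np.radians(y),np.radians(t),-1);q=env.get_obs()["joints"];print(y,t)
    for p in(mid,A,B,C):
        r=ik(p,Rs,q);q=r.x;print("  %.4f"%r.cost**.5,q.round(2))
E
```

```text
-45 60
  0.0000 [-0.05  0.36  2.32  4.17  0.75 -2.03]
  0.0000 [-0.38  0.42  2.15  3.84  0.55 -1.99]
  0.0000 [-0.38  0.52  2.19  3.73  0.66 -1.84]
  0.0000 [-0.31  0.53  2.15  3.85  0.65 -1.92]
-40 54
  0.0000 [-0.16  0.26  2.29  4.17  0.5  -2.2 ]
  0.0000 [-0.46  0.36  2.1   3.8   0.31 -2.07]
  0.0000 [-0.46  0.45  2.15  3.62  0.42 -1.87]
  0.0000 [-0.39  0.46  2.11  3.78  0.42 -1.98]
-35 54
  0.0000 [-0.24  0.25  2.32  3.89  0.44 -2.04]
  0.0000 [-0.53  0.35  2.12  3.38  0.28 -1.75]
  0.0000 [-0.53  0.44  2.16  3.31  0.41 -1.67]
  0.0000 [-0.46  0.45  2.13  3.47  0.4  -1.78]
-35 48
  0.0000 [-0.27  0.19  2.24  4.37  0.27 -2.55]
  0.0172 [-0.52  0.32  2.06  3.86  0.12 -2.23]
  0.0000 [-0.54  0.39  2.09  3.46  0.18 -1.83]
  0.0000 [-0.46  0.4   2.06  3.77  0.19 -2.09]
-30 48
  0.0000 [-0.35  0.18  2.26  3.96  0.18 -2.26]
  0.0165 [-0.61  0.31  2.07  2.48  0.12 -0.97]
  0.0000 [-0.59  0.39  2.09  2.86  0.19 -1.34]
  0.0000 [-0.52  0.4   2.07  3.15  0.16 -1.58]
-25 50
  0.0000 [-0.43  0.18  2.3   3.17  0.22 -1.59]
  0.0000 [-0.66  0.32  2.08  2.16  0.2  -0.74]
  0.0000 [-0.66  0.4   2.12  2.53  0.29 -1.12]
  0.0000 [-0.58  0.41  2.1   2.7   0.26 -1.24]
```

```bash
sed -i 's/up\*.038/up*.036/' sl.py; echo 'Rs=Rkey(yw,np.radians(60),-1)' >> sl.py; python3 - <<'E'
from sl import *
p0=env.get_obs()["tool_pos"];mid=np.r_[p0[:2],.25]
delta(mid,Rs);print("A",Rs.inv().apply(A-mid),"down",Rs.inv().apply(B-A))
E
```

```text
shift in now-axes [ 0.0913  0.0003 -0.0665] in target axes [ 0.0978  0.     -0.0565] turn [0.0038 0.1058 0.0008] 0.106 t 24.125 F [-0.08 -0.88 -0.13]
A [0.0639 0.0377 0.1206] down [-0.0312 -0.      0.018 ]
```

```bash
python3 shift.py '[[[0,0,0,0.0019,0.053,0.0004],[0,0,0,0.0019,0.053,0.0004],[0.0244,0,-0.0141,0,0,0],[0.0244,0,-0.0141,0,0,0],[0.0244,0,-0.0141,0,0,0],[0.0244,0,-0.0141,0,0,0],[0.016,0.0094,0.03,0,0,0],[0.016,0.0094,0.03,0,0,0],[0.016,0.0094,0.03,0,0,0],[0.016,0.0094,0.03,0,0,0],[0,0,0,0,0,0]]]'; python3 - <<'E'
from sl import *
delta(A,Rs);delta(B,Rs)
E
```

```text
time: 25.5
tool_pos: [0.5556, -0.2853, 0.2445]
ee_rot: [2.243, -0.934, 1.296]
force: [-1.5, 0.1, 0.5]
finger_gap: -0.0001
finger_force: 0.0
shift in now-axes [-0.0008 -0.0021 -0.0023] in target axes [-0.0008 -0.0021 -0.0022] turn [ 0.004  -0.0008 -0.0016] 0.004 t 25.5 F [-1.46  0.09  0.52]
shift in now-axes [-0.032  -0.0021  0.0157] in target axes [-0.032  -0.0021  0.0158] turn [ 0.004  -0.0008 -0.0016] 0.004 t 25.5 F [-1.46  0.09  0.52]
```

```bash
python3 shift.py '[[[-0.008,-0.0005,0.0039,0,0,0],[-0.008,-0.0005,0.0039,0,0,0],[-0.008,-0.0005,0.0039,0,0,0],[-0.008,-0.0005,0.0039,0,0,0],[0,0,0,0,0,0]]]'|grep -E "pos|^force"; for i in 1 ; do python3 shift.py '[[[0,-0.003,0,0,0,0],[0,-0.003,0,0,0,0],[0,-0.002,0,0,0,0],[0,0,0,0,0,0]]]'|grep -E "pos|^force"; done;  python3 shift.py '[[[0,-0.002,0,0,0,0],[0,-0.002,0,0,0,0],[0,0,0,0,0,0]]]'|grep -E "pos|^force"; python3 -c "
from sl import *
c=env.camera('wrist')
for m,a,q in blobs(c,(20,120,100),(35,255,255),(100,0,420,300)):print(m,a,cv2.boundingRect(q))
print(proj(c,[g+up*.203,g+yc*.016+up*.203,env.get_obs()['tool_pos']]))"
```

```text
tool_pos: [0.5542, -0.2786, 0.208]
force: [0.1, -0.3, -0.3]
tool_pos: [0.5603, -0.2732, 0.2094]
force: [0.4, -0.4, 0.0]
tool_pos: [0.563, -0.2704, 0.2091]
force: [0.3, -0.5, 0.6]
[225.1625 241.4594] 548.0 (215, 223, 28, 42)
[[230.0797 243.5514]
 [203.1217 243.4816]
 [258.6658 239.4187]]
```

```bash
cat > chk.py <<'E'
from sl import *
c=env.camera('wrist');o=env.get_obs()
for m,a,q in blobs(c,(20,120,100),(35,255,255),(100,0,420,300))[:1]:
    x=cv2.boundingRect(q);L=plane(c,(x[0],m[1]),.203);print(m,x,"left edge y %.4f"%((L-g)@yc),"tcp y %.4f"%((o["tool_pos"]-g)@yc),"F.y %.2f"%(o["force"]@yc),o["force"].round(1))
E
python3 chk.py; python3 shift.py '[[[0,-0.002,0,0,0,0],[0,-0.002,0,0,0,0],[0,0,0,0,0,0]]]'>/dev/null; python3 chk.py;  python3 shift.py '[[[0,-0.002,0,0,0,0],[0,-0.002,0,0,0,0],[0,0,0,0,0,0]]]'>/dev/null; python3 chk.py
```

```text
[225.0262 241.5254] (214, 223, 30, 42) left edge y 0.0096 tcp y -0.0170 F.y 0.02 [ 0.6 -0.6  0.2]
[229.4251 239.1715] (220, 223, 25, 41) left edge y 0.0102 tcp y -0.0129 F.y 0.02 [ 0.2 -0.1 -0.1]
[229.3619 239.1638] (220, 223, 25, 41) left edge y 0.0143 tcp y -0.0088 F.y -0.54 [-0.7 -0.   0.2]
```

```bash
python3 shift.py '[[[0,-0.002,0,0,0,0],[0,-0.002,0,0,0,0],[0,-0.002,0,0,0,0],[0,-0.002,0,0,0,0],[0,0,0,0,0,0]]]'>/dev/null; python3 chk.py;  python3 shift.py '[[[0,-0.0015,0,0,0,0],[0,0,0,0,0,0]]]'>/dev/null; python3 chk.py; python3 shift.py '[[[0,-0.0015,0,0,0,0],[0,0,0,0,0,0]]]'>/dev/null; python3 chk.py
```

```text
[229.4493 239.0362] (220, 223, 25, 41) left edge y 0.0223 tcp y -0.0008 F.y 0.68 [ 0.5  0.4 -0.7]
[229.6609 238.6337] (221, 223, 24, 40) left edge y 0.0229 tcp y 0.0004 F.y -1.81 [-2.  -0.6 -0.2]
[230.6139 237.7292] (222, 223, 23, 39) left edge y 0.0231 tcp y 0.0012 F.y -9.28 [-6.  -7.1  0.5]
```

The slide is on its stop: the force rose and the edge no longer moves. A small firm push more, then let go and clear.

```bash
python3 shift.py '[[[0,-0.0007,0,0,0,0],[0,0,0,0,0,0],[0,0,0,0,0,0]]]'>/dev/null; python3 chk.py; python3 shift.py '[[[0,0.004,0,0,0,0],[0,0.008,0,0,0,0],[0.016,0,-0.009,0,0,0],[0.016,0,-0.009,0,0,0],[0.016,0,-0.009,0,0,0],[0,0,-0.04,0,0,0],[0,0,-0.04,0,0,0],[0,0,-0.04,0,0,0],[0,0,0,0,0,0],[0,0,0,0,0,0]]]'; python3 - <<'E'
from sl import *
s=env.camera("scene");t=env.camera("top");w=env.camera("wrist")
Y=((20,120,100),(35,255,255))
ob=[]
for c,b in((s,(150,160,310,300)),(t,(190,120,330,260)),(w,(150,0,350,250))):
    r=blobs(c,*Y,b);print([(x[0],x[1]) for x in r]); ob+=[(c,r[0][0])] if r else []
p,e=tri(ob);print(p,e,"lateral",(p-g)@yc)
# digit template: compare window patch darkness/shape with the picture of the 7
s0=dict(np.load("scene0.npz"))
for nm,b in(("bottle",(155,220,195,280)),("stopper",(275,240,305,270)),("stack",(262,200,300,232))):
    x0,y0,x1,y1=b;print(nm,np.abs(s["image"][y0:y1,x0:x1].astype(int)-s0["image"][y0:y1,x0:x1]).mean().round(2))
k1=blobs(s,(0,150,80),(8,255,255),(225,240,255,265));print("key",[(x[0],x[1]) for x in k1])
E
```

```text
[230.8683 237.4986] (222, 223, 23, 38) left edge y 0.0234 tcp y 0.0014 F.y -13.00 [-8.9 -9.4  1.2]
time: 30.9
tool_pos: [0.4943, -0.1955, 0.319]
ee_rot: [2.245, -0.927, 1.308]
force: [-0.5, 0.2, -0.2]
finger_gap: 0.0
finger_force: 0.0
[(array([222.2124, 186.8938]), 94.0)]
[(array([242.633 , 172.4037]), 93.5)]
[(array([235.509 , 219.5569]), 301.0)]
[ 0.5855 -0.2508  0.1981] [np.float64(0.0004041216768202331), np.float64(0.0011503928178259095), np.float64(0.0008958161842812587)] lateral 0.012938485575953975
bottle 12.86
stopper 46.15
stack 66.58
key [(array([238.5935, 251.3333]), 105.0)]
```

```bash
python3 - <<'E'
from sl import *
t=env.camera("top");t0=dict(np.load("top0.npz"));w=env.camera("wrist")
for nm,b in(("bottle",(203,132,230,160)),("stopper",(250,227,270,246)),("stack",(285,200,318,226))):
    x0,y0,x1,y1=b;print(nm,np.abs(t["image"][y0:y1,x0:x1].astype(int)-t0["image"][y0:y1,x0:x1]).mean().round(2))
print([(x[0],x[1]) for x in blobs(t,(105,100,80),(125,255,255),(285,195,320,230))],[(x[0],x[1]) for x in blobs(t0,(105,100,80),(125,255,255),(285,195,320,230))])
for c in(t0,t):print([(plane(c,x[0],.02),x[1]) for x in blobs(c,(8,80,60),(20,200,255),(245,220,275,250))])
# tip of grip vs red dot
print([(x[0].round(1),x[1]) for x in blobs(w,(0,120,60),(8,255,255),(100,100,400,380),n=6,mina=2)])
E
```

```text
bottle 12.94
stopper 32.26
stack 17.07
[(array([302.2034, 213.678 ]), 40.0)] [(array([302.2034, 213.678 ]), 40.0)]
[(array([ 0.4579, -0.2842,  0.02  ]), 162.0)]
[(array([ 0.458 , -0.2842,  0.02  ]), 160.5)]
[(array([163.2, 252.2]), 216.0)]
```

Stack and stopper have not moved, the key is up, and the slide is on its stop. Handing in.

```bash
python3 -c "
from cell import env
print(env.job_done())"
```

```text
the job is handed in; nothing more can be done
None
```

The job is handed in after four full strokes from 3: the 7 stands in the window, the key is up, and the slide is at its stop by the red dot. The stopper and label stack measured unmoved; the glue bottle was never approached, but I did not measure it at the end.

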